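Load a filter slide into the lamp box

ROBOT

A 6-joint arm with a two-finger parallel gripper is mounted at the origin on the work surface. World frame = base frame: x ahead of the robot, y to its left, z up, the work surface at z = 0. Lengths are in mm, angles in rad, forces in N, time in s.
With the tool pointing down it reaches from about 275 to 825 mm from the base axis. Payload 4.9 kg.
Tool frame: the origin (TCP) lies on the front face of the gripper's body, between the roots of the fingers; the fingertips stand nose_length ahead of it and the grasp point (between the pads) lies 54 mm ahead of it (nose_length is the distance from the TCP to the fingertips, in mm); z points along the fingers, y is the line along which they close (so a half turn about z gives the same grasp; the last joint's range is limited). The gripper opens to 85 mm and grips with 20 to 120 N. Pads are 22 mm wide; open, the fingers measure 114 mm over their backs; the gripper's body (76 mm by 85 mm) begins 54 mm behind the grasp point. The pads swing forward as they close: fully open they stand 13 mm farther back than shut.
Start: joints at [-1.283, 0.326, -0.193, 1.052, 0, 1.437], TCP at [225.185, -501.807, 303.881] pointing down, gripper open.
Joint ranges: [-2.65, 2.65], [-0.97, 1.79], [-1.3, 1.35], [-1.93, 2.1], [-1.47, 1.37], [-3.14, 3.14]. Speed limits (rad/s): [2.57, 2.57, 3.14, 3.14, 3.14, 3.14].

INTERFACE

Orientations are given as [roll, pitch, yaw] about the fixed x, y, z axes, in that order (R = Rz(yaw) Ry(pitch) Rx(roll)).
In Python, from rig import get_state, get_image, calibration, hand_in, nose_length gives the robot as it stands.
- The arm moves only by the shell command python3 -m crank 'ROWS'. ROWS is JSON, one flat list of numbers, 5 for each row, row after row: the shift along the tool's x, y, z in m, then the turn about the tool's z in degrees, then the opening, from 0 (shut) to 1 (fully open). In form: [tx, ty, tz, twist, fingers, tx, ty, tz, twist, fingers, ...]. A call has 1 to 5 rows; each row shifts and turns the commanded pose from where the row before left it, along the tool's axes as they then stand; what a row does not reach is not made up. A row lasts 1/10 s, in which the tool goes at most 50 mm and 8.59 degrees, less where a joint would pass 70% of its speed; a pose out of reach is approached as far as the arm can. A call is refused whole if a number of a shift passes 0.05 or a number of a turn 8.59, either way. A call with a gripper value outside its range is refused whole. The fingers move at their own pace and stop on an object; the grip force is fixed at half the most. Time passes only in rows, so rows that do not move let the fingers close. It gives the time, the measured TCP pose, the force, the opening and the grip force at its end, in the units of the state.
- get_state(): the state, without advancing time (a new reading comes with each control period).
- get_image(name): name is "scene" or "side" or "wrist"; returns the picture (384x512x3 uint8, blue, green, red); there is no depth.
- calibration(name): a dict with "vertical_fov" (degrees; the focal length in pixels is half the picture's height over the tangent of half this angle, whatever the lens; pixels are square), "cx", "cy" (the principal point, pixels), "k1" (the pictures are not rectified: a ray, as slopes to the right and down, at radius r is drawn at 1 + k1 r^2 times it, then the intrinsics apply), "eye" and "rotation" of the camera in the world. Camera axes: x right, y down, z forward; pixel columns grow to the right and rows downward; lengths in mm; the calibration is good to about 2 mm. A picture is of the moment at which its call begins: read the wrist's pose just before it. calibration takes no time and is no camera call; for the wrist camera it gives the pose at the moment of the call.
- hand_in(): hands the job in; it is judged then, once.
The state is a dict: "clock": time; "joint_positions": joint angles; "joint_velocities": joint speeds; "effort": joint torques, N m; "tcp_pos": TCP position; "tool_rot": TCP orientation; "contact_force": force on the tool from outside, world axes, zero at the start; "wrist_torque": the same for the moment, N m; "grip_width": finger opening in mm; "grasp_force": force on a finger pad.
Only numpy, scipy, OpenCV 4.12 (cv2) and the standard library are available. Lean on these libraries where they do the work, as an engineer would, in place of code of your own. Each camera call takes 0.05 s, during which the arm holds its last target. There are 200 camera calls.

TASK

Take the filter slide with the green handle out of its rack, put it upright, foot first, into the slot on top of the white lamp box, and slide it gently down through the drag of the spring pads until you feel it come fully home on the stop inside, which cannot be seen and is set differently each time. Do not push with more than about 25 N. Then let go, and leave the other slides, the beaker, the bottle and the jar where they are.

Things in the scene. Friction and masses are not known exactly. Their poses are not given: they have to be found in the camera images.
- slide_green: Filter slide with a green handle, 0.10 to 0.14 kg, upright in one of the rack's three pockets. Origin: centre of the underside of its foot; z up along the slide, x its thickness, y its width. Metal blade 10 mm thick, 36 mm wide, z 0 to 95 mm; its foot is half round across the thickness (radius 5 mm) and only 30 mm wide. The handle is above the blade. Either way round fits the slot.
- handle (a point): Centre of the green handle, on the slide's axis, 113 mm above the foot; axes as the slide. The handle is 16 mm thick (x), 30 mm wide (y) and 36 mm high, 18 mm above and below this point. Grasp it here from above, across its thickness.
- slide_red: Same slide with a red handle, in another pocket; to be left standing there.
- slide_blue: Same slide with a blue handle, in another pocket; to be left standing there.
- rack: Fixed grey rack block, 60 mm (x) by 200 mm (y) by 50 mm high; origin at the centre of its underside. Three pockets in a row along its y, at -62, 0 and +62 mm, each 13 x 39 mm and 40 mm deep (pocket floor 10 mm above the table), so that a slide in it can lean by about 4 degrees.
- lamp: Fixed white lamp box, 160 mm (x) by 200 mm (y) by 100 mm high, with a steel light outlet (40 mm diameter, 30 mm long) on its +y end; origin at the centre of its underside. The blind slot is in the middle of its top.
- slot (a point): Centre of the slot's mouth in the top of the lamp box, 100 mm above the table; axes as the box: slot 13 mm along x, 38.5 mm along y, straight down. Hidden spring pads press on the blade's flat sides: a hump of 4 to 8 N as they open, foot 22 to 34 mm down, then a steady drag of 2 to 5 N, so the slide does not fall home by itself and stays where it is let go.
- pin (a joint): Weak sprung sensing pin (under 0.6 N) hidden on top of the stop in the slot: 0 untouched, 0.004 (m) when the slide is home on the stop. It is measured from the stop, so it does not tell where the stop is. The stop is set anew each time: home is with the foot 44 to 80 mm below the slot's mouth, 15 to 51 mm of blade still bare above the box. The stop is rigid.
- beaker: Glass beaker, 66 mm across, 90 mm high, a bystander; origin at the centre of its underside.
- bottle: Clear bottle with a blue cap, 70 mm across, 170 mm high, a bystander; origin at the centre of its underside.
- jar: Small amber jar, 52 mm across, 60 mm high, a bystander; origin at the centre of its underside.
Things that resemble listed ones, but are neither listed nor needed, are in the scene too. Leave any purple or yellow look-alike of the slide_green alone.

How it is judged (in metres and radians):
On the way:
1. the green slide's foot is at least 20 mm down in the slot (z of slide_green in the frame of slot below -0.02 m and horizontal distance between slide_green and slot below 0.006 m), for 0.1 s.
At the end, for the whole second after the job is handed in: The green slide stands in the slot (foot within 5 mm of its axis, over 35 mm down, tilt under 0.09 rad), home on the hidden stop to within 1 mm (pin down more than 3 of its 4 mm), let go and at rest; the red and blue slides still stand in their pockets (tilt under 0.2 rad) (value of joint pin above 0.003 m and horizontal distance between slide_green and slot below 0.005 m and z of slide_green in the frame of slot below -0.035 m and angle between slide_green's own z axis and vertical below 0.09 rad and linear speed of slide_green below 0.01 m/s and angle between each of slide_red, slide_blue's own z axis and vertical below 0.2 rad); the robot touches nothing.
It fails at once if the green slide is pressed against the lamp box with more than 36 N in all, the spring pads' squeeze of about 10 N included (so about 25 N of push) (contact force between slide_green and lamp above 36 N).
It fails at once if the red or blue slide is moved out of its place (more than 20 mm) (distance of any of slide_red, slide_blue from where it was at the start of the episode above 0.02 m).
It fails at once if the beaker, bottle or jar is pushed more than 30 mm or tipped (distance of any of beaker, bottle, jar from where it was at the start of the episode above 0.03 m or angle between any of beaker, bottle, jar's own z axis and vertical above 0.4 rad).
It also fails if it takes over 48 s, if anything falls off the work surface, if the arm or the gripper's body presses on something with over 40 N, if the wrist force passes 120 N, or if a joint passes its speed limit or range.

## Working session

There is one attempt and no reset: what is moved stays moved. The work goes in short steps, Python scripts to look and compute and a shell command to move; the robot and the scene stay as the last step left them, time stands still between calls to the robot, and variables do not carry over. Pictures are saved under pics/ and viewed, at most 10 in all, crops included, and the job is handed in when it is done.

```bash
mkdir -p pics; ls
python3 - <<'E'
from rig import *
import cv2
print(get_state(), nose_length)
for n in("scene","side"):
    print(n,calibration(n)); cv2.imwrite(f"pics/{n}0.png",get_image(n))
print(calibration("wrist"))
E
```

```text
pics
{'clock': 0.0, 'joint_positions': array([-1.28320290e+00,  3.26937943e-01, -1.93608324e-01,  1.05203180e+00,
       -1.56854940e-05,  1.43660916e+00]), 'joint_velocities': array([ 8.44614664e-05,  8.22200485e-04, -1.03907539e-03,  1.98899897e-03,
       -8.08773527e-04,  1.94991652e-04]), 'effort': array([ 1.35827715e-03, -4.43396473e+01,  2.62444621e+01,  1.55039801e-02,
       -1.69528153e-04, -7.52388786e-06]), 'tcp_pos': array([ 225.03818047, -501.32792997,  303.09570579]), 'tool_rot': array([-3.13982483e+00, -2.22824861e-04,  4.21780414e-01]), 'contact_force': array([-0.01615943, -0.07499221,  0.04829067]), 'wrist_torque': array([-0.01804575, -0.00018063,  0.00716202]), 'grasp_force': 0.0, 'grip_width': 85.7550054664135} 72.6
scene {'vertical_fov': 47.70571136949604, 'cx': 248.55028061525877, 'cy': 193.27653562726297, 'k1': 0.0076660208477677665, 'eye': array([1142.10766745,  521.18570928, 1082.99928853]), 'rotation': array([-2.48881174,  0.00314927,  2.18099387])}
side {'vertical_fov': 45.8741725252125, 'cx': 254.1683844183484, 'cy': 190.5068287495444, 'k1': -0.019273666912830036, 'eye': array([ 259.63207515,  826.13280294, 1047.80591031]), 'rotation': array([-2.43159549,  0.00662522, -2.75243214])}
{'vertical_fov': 69.31776650482131, 'cx': 258.74994258150025, 'cy': 194.3784264454756, 'k1': -0.0017445309639208117, 'eye': array([ 289.42630624, -473.03829027,  374.39200197]), 'rotation': array([ 2.85839255e+00,  1.29898600e-04, -1.14981814e+00])}
```

View pics/scene0.png

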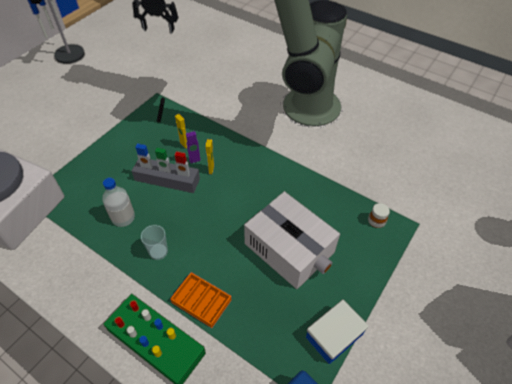

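View pics/side0.png

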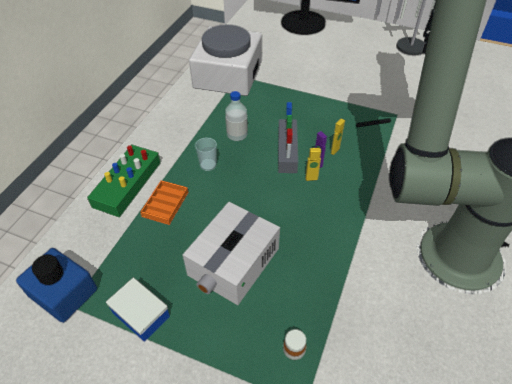

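The scene view has the rack at about (165,175), with blue (142,149), green (162,154) and red (181,158) handles. The lamp slot is near (292,229). In the side view, green is near (290,119) and the slot near (232,240). I'll enlarge these areas.

```bash
cat > h.py <<'E'
import numpy as np, cv2
from scipy.spatial.transform import Rotation as Ro
from scipy.optimize import least_squares
from rig import *
def cam(n):
    c=calibration(n); f=192/np.tan(np.radians(c["vertical_fov"]/2))
    return dict(f=f,c=np.array([c["cx"],c["cy"]]),k=c["k1"],e=np.array(c["eye"]),R=Ro.from_euler("xyz",c["rotation"]).as_matrix())
def proj(C,P):
    q=(np.atleast_2d(P)-C["e"])@C["R"]; s=q[:,:2]/q[:,2:]
    return C["c"]+C["f"]*s*(1+C["k"]*(s**2).sum(1,keepdims=True))
def ray(C,uv):
    d=(np.array(uv,float)-C["c"])/C["f"]; s=d.copy()
    for _ in range(20): s=d/(1+C["k"]*(s@s))
    return C["R"]@np.array([s[0],s[1],1])
def atz(C,uv,z):
    r=ray(C,uv); return C["e"]+r*(z-C["e"][2])/r[2]
def tri(obs):
    A=0;b=0
    for C,uv in obs:
        r=ray(C,uv); r/=np.linalg.norm(r); M=np.eye(3)-np.outer(r,r); A=A+M; b=b+M@C["e"]
    return np.linalg.solve(A,b)
E
python3 - <<'E'
from h import *
s=cv2.imread("pics/scene0.png"); d=cv2.imread("pics/side0.png")
def c(i,x,y,w,h,k=5): return cv2.resize(i[y:y+h,x:x+w],(400,300),interpolation=cv2.INTER_CUBIC)
o=np.vstack([np.hstack([c(s,125,130,100,75),c(s,240,190,100,75)]),np.hstack([c(d,250,95,100,75),c(d,180,205,100,75)])])
cv2.imwrite("pics/z0.png",o)
S,D=cam("scene"),cam("side")
for a,b in[((162,154),(290,119)),((292,229),(232,240))]:
    P=tri([(S,a),(D,b)]);print(P.round(1),proj(S,P),proj(D,P))
E
```

```text
[ 571.3 -198.3  134.1] [[161.08312106 152.06990752]] [[288.93005827 120.77518189]]
[562.5 252.6 105.3] [[291.71409925 228.53971386]] [[231.64680399 240.45536053]]
```

View pics/z0.png

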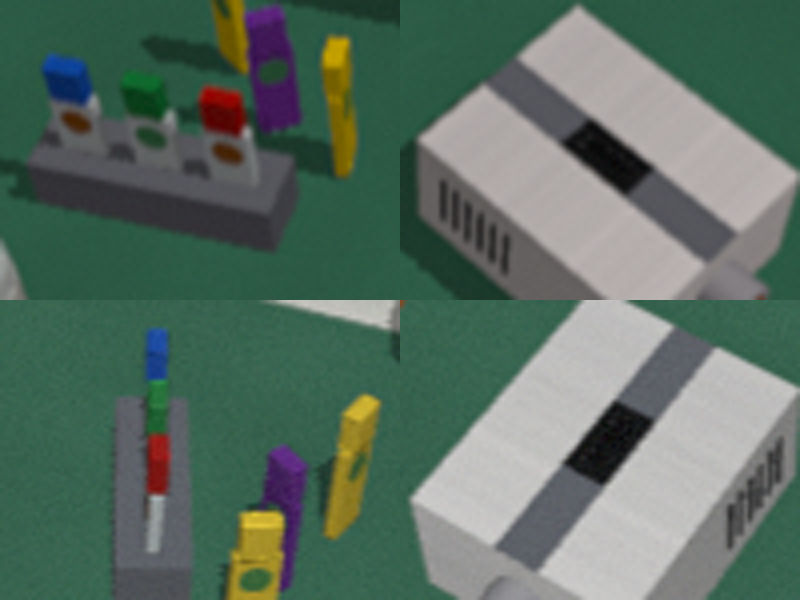

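```bash
python3 -m crank '[0.044,-0.0135,-0.003,0,1,0.044,-0.0135,-0.003,0,1,0.044,-0.0135,-0.003,0,1,0.044,-0.0135,-0.003,0,1,0.044,-0.0135,-0.003,0,1]'; python3 -m crank '[0.044,-0.0135,-0.003,0,1,0.044,-0.0135,-0.003,0,1,0.044,-0.0135,-0.003,0,1,0.044,-0.0135,-0.003,0,1,0.044,-0.0135,-0.003,0,1]'; python3 -m crank '[0,0,0,0,1]'
python3 - <<'E'
from h import *
S,D=cam("scene"),cam("side")
P=[tri([(S,a),(D,b)]) for a,b in[((125+68/4,130+80/4),(250+157/4,95+56/4)),((125+145/4,130+95/4),(250+158/4,95+106/4)),((125+222/4,130+112/4),(250+158/4,95+165/4))]]
print(np.round(P,1)); d=P[0]-P[2]; print(np.degrees(np.arctan2(d[1],d[0])))
for a in[(125+85/4,130+120/4)]:pass
cv2.imwrite("pics/w1.png",get_image("wrist"));print(get_state()["tcp_pos"],get_state()["tool_rot"])
E
```

```text
clock: 0.6
tcp_pos: [399.2, -348.6, 318.7]
tool_rot: [-3.141, 0.0, 0.421]
contact_force: [0.2, -0.9, 0.6]
grip_width: 85.3
grasp_force: 0.0
clock: 1.1
tcp_pos: [572.4, -196.9, 333.6]
tool_rot: [-3.141, 0.001, 0.422]
contact_force: [0.2, -0.5, 0.2]
grip_width: 85.6
grasp_force: 0.0
clock: 1.2
tcp_pos: [574.6, -194.6, 333.5]
tool_rot: [-3.141, -0.002, 0.428]
contact_force: [0.2, -0.7, 0.6]
grip_width: 85.4
grasp_force: 0.0
[[ 592.  -258.9  126.2]
 [ 570.9 -200.5  127.5]
 [ 549.8 -143.2  123.9]]
-69.97116817033519
[ 572.75272665 -196.3532416   333.17779459] [-3.14103662e+00  4.64938122e-04  4.26308170e-01]
```

View pics/w1.png

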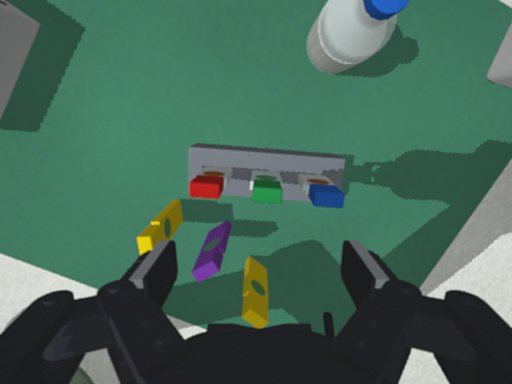

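The wrist view shows the rack at (267,172), with red (207,185), green (266,190) and blue (326,195) handles. The purple and yellow look-alikes sit below it, and the bottle is at (350,35). Next I'll fit handle centroids across all the cameras.

```bash
cat >> h.py <<'E'
def rot(yaw,lx=0,ly=0): return Ro.from_euler("xyz",[lx,ly,yaw]).as_matrix()  # slide axes in world
def boxc(C,p,R,half):  # silhouette centroid of a box
    c=np.array([[a,b,d] for a in(-1,1) for b in(-1,1) for d in(-1,1)])*half@R.T+p
    m=cv2.moments(cv2.convexHull((proj(C,c)).astype(np.float32)));return np.array([m["m10"],m["m01"]])/m["m00"]
def mask(img,col,roi):
    b,g,r=[img[...,i].astype(int) for i in range(3)]
    m={"r":(r>1.8*g)&(r>1.8*b)&(r>70),"b":(b>1.6*r)&(b>1.3*g)&(b>70),"g":(g>1.55*b)&(g>2*r)&(g>55)}[col]
    o=np.zeros(m.shape,np.uint8);x,y,w,h=roi;o[y:y+h,x:x+w]=m[y:y+h,x:x+w]
    n,l,s,c=cv2.connectedComponentsWithStats(o,connectivity=4)
    k=1+np.argmax(s[1:,4]);return l==k,c[k],s[k]
E
python3 - <<'E'
from h import *
I={"scene":cv2.imread("pics/scene0.png"),"side":cv2.imread("pics/side0.png"),"wrist":cv2.imread("pics/w1.png")}
roi={"scene":(130,135,65,45),"side":(275,97,35,50),"wrist":(180,165,180,50)}
C={n:cam(n) for n in I}
for n,p in[("scene",(161,153)),("side",(289,121)),("wrist",(266,192)),("wrist",(266,215)),("scene",(150,250))]:print(n,I[n][p[1],p[0]])
out=[]
for col in "rgb":
    o={}
    for n in I:
        m,c,s=mask(I[n],col,roi[n]);o[n]=c;print(col,n,c.round(2),s)
    f=lambda p:np.concatenate([(boxc(C[n],p,rot(np.radians(20)),np.array([8,15,18]))-o[n])*(1 if n!="wrist" else .7) for n in I])
    r=least_squares(f,[570,-200,123]);out.append(r.x);print(r.x.round(1),r.fun.round(1))
d=out[0]-out[2];print(np.degrees(np.arctan2(d[1],d[0])),np.linalg.norm(d))
E
```

```text
scene [31 68 12]
side [ 67 120  47]
wrist [ 75 146  41]
wrist [ 99 124  66]
scene [129 130 110]
r scene [180.18 157.32] [175 152  12  12 112]
r side [289.08 135.44] [287 129   6  14  72]
r wrist [206.19 186.51] [190 175  33  24 679]
[ 562.  -167.8  120. ] [-8.6  0.3 -0.8 -4.3 15.6 -3.3]
g scene [160.59 152.92] [155 147  12  13 114]
g side [288.86 120.88] [287 115   5  13  57]
g wrist [266.75 191.48] [252 180  30  24 610]
[ 568.3 -201.7  123. ] [ 0.9  0.5  1.2  2.2 -3.8 -0.9]
b scene [141.43 149.38] [135 143  13  13 123]
b side [288.75 108.1 ] [286 102   6  13  69]
b wrist [326.03 195.55] [309 184  36  24 717]
[ 590.1 -267.3  113.7] [-0.5  1.4  1.5  2.9 -0.8 -0.9]
105.751044615382 103.54678681241236
```

Run:
```python
from h import *
I={"scene":cv2.imread("pics/scene0.png"),"side":cv2.imread("pics/side0.png"),"wrist":cv2.imread("pics/w1.png")}
roi={"scene":(130,135,65,45),"side":(275,97,35,50),"wrist":(180,165,180,50)}
C={n:cam(n) for n in I}
for ns in(["scene","side","wrist"],["wrist"]):
  out=[]
  for col in "rgb":
    o={n:mask(I[n],col,roi[n])[1] for n in ns}
    f=lambda p:np.concatenate([boxc(C[n],p,rot(np.radians(20)),np.array([8,15,18]))-o[n] for n in ns]+[[(p[2]-122.5)*(.3 if len(ns)>1 else 5)]])
    r=least_squares(f,[570,-200,123],diff_step=1e-3);out.append(r.x);print(r.x.round(1),r.fun.round(1))
  d=out[0]-out[2];print(np.degrees(np.arctan2(d[1],d[0])),np.linalg.norm(d))
# handle top edges in wrist: min area rect of blue..red top
s=get_state();print(s["tcp_pos"],s["tool_rot"],s["joint_positions"])
```

```text
[ 548.7 -148.3  122.7] [-0.8 -0.2  1.2  0.2 -0.2 -0.4  0.1]
[ 570.  -206.7  124.4] [-0.8 -0.2  1.3  0.7 -0.1 -0.4  0.6]
[ 591.3 -265.   124. ] [-0.9 -0.4  1.1  0.7 -0.1 -0.4  0.5]
110.03977207383262 124.22677307760932
[ 548.4 -148.7  122.5] [-0. -0.  0.]
[ 569.1 -207.3  122.5] [-0.  0.  0.]
[ 590.7 -265.9  122.5] [-0.  0.  0.]
109.87752589699042 124.67920469722046
[ 572.75272665 -196.3532416   333.17779459] [-3.14103662e+00  4.64938122e-04  4.26308170e-01] [-4.52125126e-01  4.15273288e-01  1.48493125e-02  1.17109715e+00
 -2.93096473e-06  2.26315949e+00]
```

```bash
python3 -m crank '[0,0,0,-8.56,0.55,0,0,0,-8.56,0.55,0,0,0,-8.56,0.55,0,0,0,-8.56,0.55,0,0,0,-8.56,0.55]' >/dev/null; python3 -m crank '[0,0,0,-8.56,0.55,0,0,0,-8.56,0.55,0,0,0,-8.56,0.55,0,0,0,-8.56,0.55,0,0,0,-8.56,0.55]'; python3 -m crank '[0,0,0,0,0.55]'
cat >> h.py <<'E'
def go(x,y,z,yawdeg):
    s=get_state();R=Ro.from_euler("xyz",s["tool_rot"]).as_matrix()
    d=R.T@(np.array([x,y,z])-s["tcp_pos"]);w=-(yawdeg-np.degrees(s["tool_rot"][2]))
    print("tool shift mm",d.round(1),"twist",round((w+180)%360-180,2),"tcp",s["tcp_pos"].round(1),s["tool_rot"].round(4),"F",s["contact_force"].round(1),"w",round(s["grip_width"],1),round(s["grasp_force"],1),"t",round(s["clock"],2))
E
python3 -c "
from h import *
go(569.5,-207,179,110)
go(569.5,-207,179,110)"
```

```text
clock: 2.25
tcp_pos: [570.1, -199.7, 333.5]
tool_rot: [-3.14, -0.001, 1.92]
contact_force: [0.1, -0.5, -0.3]
grip_width: 46.9
grasp_force: 0.0
clock: 2.35
tcp_pos: [570.2, -199.5, 333.5]
tool_rot: [-3.141, -0.0, 1.914]
contact_force: [-0.3, -0.3, 0.2]
grip_width: 46.6
grasp_force: 0.0
tool shift mm [ -6.9  -3.  154.5] twist -0.35 tcp [ 570.2 -199.5  333.5] [-3.1405e+00 -5.0000e-04  1.9137e+00] F [-0.3 -0.3  0.2] w 46.6 0.0 t 2.35
tool shift mm [ -6.9  -3.  154.5] twist -0.35 tcp [ 570.2 -199.5  333.5] [-3.1405e+00 -5.0000e-04  1.9137e+00] F [-0.3 -0.3  0.2] w 46.6 0.0 t 2.35
```

```bash
python3 -m crank '[-0.0065,-0.003,0.03,-0.3,0.55,0,0,0.04,0,0.55,0,0,0.04,0,0.55,0,0,0.03,0,0.55,0,0,0,0,0.55]'
python3 -c "
from h import *
go(569.5,-207,179,110)
cv2.imwrite('pics/w2.png',get_image('wrist'))"
```

```text
clock: 2.85
tcp_pos: [567.2, -204.9, 189.2]
tool_rot: [-3.135, -0.007, 1.917]
contact_force: [0.1, -0.3, 0.2]
grip_width: 46.8
grasp_force: 0.0
tool shift mm [-2.8  1.5 10.2] twist -0.17 tcp [ 567.2 -204.9  189.2] [-3.1349 -0.0067  1.9169] F [ 0.1 -0.3  0.2] w 46.8 0.0 t 2.85
```

View pics/w2.png

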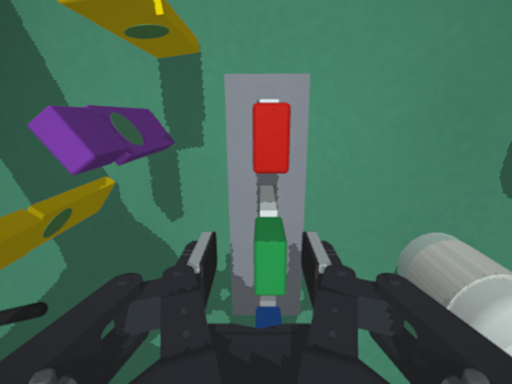

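The green handle at (270,257) sits centred between the fingers, with the look-alikes clear of them. I'll go down the last bit and close.

```bash
python3 -m crank '[-0.002,0.0005,0.009,-0.2,0.55,0,0,0,0,0.55,0,0,0,0,0,0,0,0,0,0,0,0,0,0,0]'
python3 -m crank '[0,0,0,0,0,0,0,0,0,0]'; python3 -c "
from h import *
go(569.5,-207,179,110)"
```

```text
clock: 3.4
tcp_pos: [572.6, -207.6, 186.2]
tool_rot: [3.14, 0.002, 1.924]
contact_force: [-1.0, 1.0, 3.4]
grip_width: 14.8
grasp_force: 60.0
clock: 3.6
tcp_pos: [572.6, -207.6, 186.1]
tool_rot: [3.14, 0.002, 1.924]
contact_force: [-0.7, 0.5, 5.1]
grip_width: 15.1
grasp_force: 60.1
tool shift mm [ 1.7 -2.7  7.1] twist 0.27 tcp [ 572.6 -207.6  186.1] [3.1401e+00 1.7000e-03 1.9245e+00] F [-0.7  0.5  5.1] w 15.1 60.1 t 3.6
```

```bash
python3 -m crank '[0,0,-0.01,0,0,0,0,-0.03,0,0,0,0,-0.04,0,0,0,0,-0.045,0,0,0,0,-0.045,0,0]'
python3 -m crank '[0,0,0,0,0]'
python3 - <<'E'
from h import *
C=cam("wrist");im=get_image("wrist");cv2.imwrite('pics/w3.png',im)
S,D=cam("scene"),cam("side")
cv2.imwrite('pics/s3.png',get_image("scene"));d=get_image("side");cv2.imwrite('pics/d3.png',d)
# lamp corner estimates from scene/side (full px) at z=100
z=lambda u,v,ox,oy:(ox+u/4,oy+v/4)
sc=[z(578-400,5,240,190),z(417-400,142,240,190),z(798-400,178,240,190)]
for c in sc: print("scene top corner",atz(S,c,100).round(1))
for c in[z(412-400,498-300,180,205),z(798-400,385-300,180,205)]: print("side corner",atz(D,c,100).round(1))
for c in[(588-400,120),(655-400,165),(625-400,195),(560-400,145)]: print("scene black",atz(S,z(*c,240,190),100).round(1))
for c in[(610-400,400-300),(655-400,432-300),(600-400,488-300),(565-400,460-300)]: print("side black",atz(D,z(*c,180,205),100).round(1))
go(562,252,356,110)
a=im[100:384];b=d[30:190,180:380]
E
```

```text
clock: 4.1
tcp_pos: [571.2, -207.0, 356.5]
tool_rot: [-3.141, -0.001, 1.925]
contact_force: [1.3, -0.2, -1.6]
grip_width: 15.1
grasp_force: 59.8
clock: 4.2
tcp_pos: [573.9, -208.2, 362.4]
tool_rot: [3.134, 0.008, 1.925]
contact_force: [1.8, 0.2, -0.7]
grip_width: 15.2
grasp_force: 59.9
scene top corner [463.2 168.1 100. ]
scene top corner [624.2 141.1 100. ]
scene top corner [502.9 365.  100. ]
side corner [658.2 332.5 100. ]
side corner [467.8 162.8 100. ]
scene black [543.2 226.3 100. ]
scene black [548.3 282.  100. ]
scene black [579.8 277.7 100. ]
scene black [571.1 221.5 100. ]
side black [575.4 219.1 100. ]
side black [538.9 231.1 100. ]
side black [553.9 282.3 100. ]
side black [582.7 271.7 100. ]
tool shift mm [434.  150.2  -1.4] twist 0.27 tcp [ 571.5 -207.1  354.5] [-3.1409e+00 -6.0000e-04  1.9246e+00] F [-0.5 -0.6 -1.3] w 15.1 59.9 t 4.35
```

View pics/s3.png

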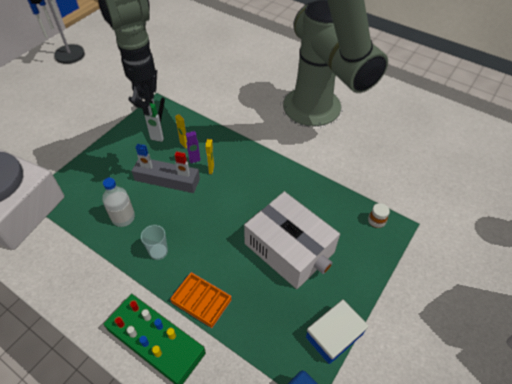

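The green slide is gripped and lifted, at (153,120) in the scene. Red, blue, the bottle and the beaker haven't moved. Lamp yaw is roughly -10° with the slot near (562,252). I'll move to a viewing pose just short of the slot.

```bash
python3 -m crank '[0.03,0.009,0,0,0,0.04,0.012,0,0,0,0.045,0.013,0,0,0,0.045,0.013,0,0,0,0.045,0.013,0,0,0]' >/dev/null
python3 -m crank '[0.045,0.013,0,0,0,0.045,0.013,0,0,0,0.04,0.012,0,0,0,0.021,0.006,0,5,0,0,0,0,7,0]'
python3 -m crank '[0,0,0,7,0,0,0,0,7,0,0,0,0,4.3,0,0,0,0,0,0,0,0,0,0,0]'
python3 - <<'E'
from h import *
go(562,252,356,80)
im=get_image("wrist");cv2.imwrite('pics/w4.png',im)
E
```

```text
clock: 5.35
tcp_pos: [544.4, 165.7, 352.4]
tool_rot: [-3.137, -0.001, 1.715]
contact_force: [0.1, -0.5, -0.9]
grip_width: 15.0
grasp_force: 59.8
clock: 5.85
tcp_pos: [545.4, 162.5, 353.4]
tool_rot: [-3.139, 0.001, 1.397]
contact_force: [0.6, 0.8, -1.1]
grip_width: 15.1
grasp_force: 59.8
tool shift mm [91.   0.8 -2.7] twist 0.06 tcp [545.4 162.5 353.4] [-3.1388e+00  1.0000e-03  1.3973e+00] F [ 0.6  0.8 -1.1] w 15.1 59.8 t 5.85
```

View pics/w4.png

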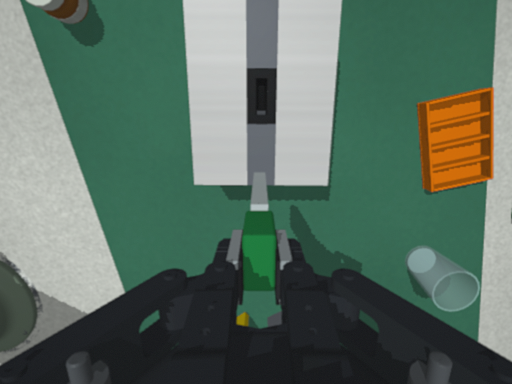

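The dark patch spans (247–276, 68–124), with the slot inside it at about (262,96). The held slide's blade shows at (259,190). I'll enlarge both.

Run:
```python
from h import *
im=cv2.imread('pics/w4.png')
a=cv2.resize(im[60:135,235:290],None,fx=7,fy=7,interpolation=cv2.INTER_CUBIC)
a=np.clip(a.astype(float)*2.2,0,255).astype(np.uint8)
b=cv2.resize(im[165:300,220:300],(311,525),interpolation=cv2.INTER_CUBIC)
cv2.imwrite('pics/z4.png',np.hstack([a,b]))
C=cam("wrist")
g=im.astype(int).sum(2)
for v in(80,90,100,110): print(v,g[v,243:281])
print("col",g[60:130,258],g[60:130,265])
```

```text
80 [603 611 586 426 220 116 116 119 120 125 125 122 109  77  60  58  60  57
  59  63  60  61  55  58  94 113 117 124 121 119 115 106 131 312 534 601
 602 595]
90 [596 604 582 421 216 114 117 120 123 120 119 118 106  80  64  63  83  88
  88  86  91  75  68  72 118 123 119 121 120 118 118 103 164 357 543 599
 598 594]
100 [589 597 579 455 266 131 103 115 118 118 116 115 104  79  63  71  84  82
  83  91  86  80  68  75 107 120 119 118 118 115 107 104 217 428 562 594
 594 589]
110 [587 594 578 450 260 126 106 113 116 113 115 117 105 109 135 140 139 139
 139 138 141 138 112  91  98 112 119 116 116 113 108  95 220 435 558 588
 587 583]
col [341 342 336 340 339 341 347 319 188 114 126 128 127 121 126 126 122 114
  81  58  58  55  56  64  59  62  68  79  79  74  63  73  73  78  75  74
  71  79  73  71  71  81  69  67  71  74  71  78  74  80 140 219 233 222
 183 130 109 114 112 110 113 107 106 149 245 318 328 323 324 326] [341 339 338 340 337 341 342 317 188 113 120 121 122 128 123 121 123 116
  77  59  55  50  58  65  59  60  70  59  64  64  68  69  70  73  74  72
  67  70  73  71  68  73  74  80  67  73  75  75  70  80 112 156 163 154
 135 112 115 112 112 112 111 111 104 151 247 318 329 325 323 326]
```

View pics/z4.png

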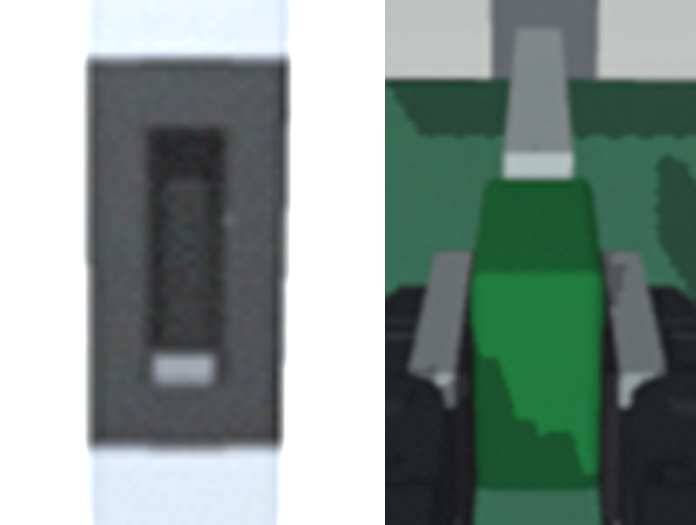

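Run:
```python
from h import *
C=cam("wrist");s=get_state();T=s["tcp_pos"];R=Ro.from_euler("xyz",s["tool_rot"]).as_matrix()
for uv in[(261.2,96.2),(261.2,95.5),(261.2,77.9),(261.2,114.6),(255.7,96),(266.7,96)]:print("slot",uv,atz(C,uv,100).round(1))
# lamp edges: fit yaw from patch edges
im=cv2.imread('pics/w4.png').astype(int).sum(2)
def edge(vs,lo,hi):
    o=[]
    for v in vs:
        r=im[v,lo:hi].astype(float);k=np.argmax(abs(np.diff(r)));th=(r[max(k-3,0)]+r[min(k+4,len(r)-1)])/2
        for j in range(max(k-3,0),min(k+4,len(r)-1)):
            if (r[j]-th)*(r[j+1]-th)<=0: o.append(atz(C,(lo+j+(r[j]-th)/(r[j]-r[j+1]),v),100)[:2]);break
    o=np.array(o);c=o.mean(0);_,_,V=np.linalg.svd(o-c);d=V[0]*np.sign(V[0][1]);return c,np.degrees(np.arctan2(d[1],d[0]))
for n,lo,hi in[("L",175,205),("l",235,258),("r",266,290),("R",318,350)]:print(n,edge(range(10,170,3),lo,hi))
# held slide in tool frame: unknown tx,tz(foot), tilt a about tool y
P=np.array([[15,131],[-15,131],[15,95],[18,95],[16.5,2]]);v=np.array([234.4,290.2,211.3,204.1,171.6])-.4
def f(p,full=False):
    tx,tz,a=p;c,sn=np.cos(a),np.sin(a)
    q=np.array([[tx+c*y+sn*z,0,tz-(c*z-sn*y)] for y,z in P]);return proj(C,q@R.T+T)[:,1]-v
r=least_squares(f,[0,176,0],diff_step=1e-4,x_scale=[1,1,.01]);print("tx,tz,tilt",r.x.round(3),r.fun.round(1))
for z in(54,100,176): print("axis",z,proj(C,R@[15,0,z]+T).round(2))
```

```text
slot (261.2, 96.2) [562.9 249.  100. ]
slot (261.2, 95.5) [563.  249.7 100. ]
slot (261.2, 77.9) [566.1 267.5 100. ]
slot (261.2, 114.6) [559.6 229.7 100. ]
slot (255.7, 96) [557.  250.2 100. ]
slot (266.7, 96) [568.9 248.1 100. ]
L (array([484.32440546, 267.74654891]), np.float64(79.65116430844496))
l (array([547.56701006, 256.56992263]), np.float64(79.66771445055046))
r (array([579.81467658, 250.87745746]), np.float64(79.64668709825088))
R (array([643.03673474, 239.73014072]), np.float64(79.61129555546711))
tx,tz,tilt [ 2.31300e+00  1.80121e+02 -1.60000e-02] [ 1.2 -0.2 -2.1  0.3  0.8]
axis 54 [[259.38 231.16]]
axis 100 [[259.18 202.19]]
axis 176 [[259.  176.5]]
```

```bash
python3 -m crank '[0.03,0,0,0.3,0,0.035,0.001,0.005,0,0,0.02,0,0.02,0,0,0,0,0.02,0,0,0,0,0,0,0]'
python3 -m crank '[0,0,0,0,0]'
python3 -c "
from h import *
for i in range(3):
    go(562.5,247,300,79.65); get_image('scene')"
```

```text
clock: 6.4
tcp_pos: [560.5, 246.2, 306.3]
tool_rot: [-3.136, 0.003, 1.392]
contact_force: [-0.9, -0.2, -1.7]
grip_width: 15.0
grasp_force: 59.7
clock: 6.5
tcp_pos: [561.9, 245.9, 309.6]
tool_rot: [-3.14, 0.001, 1.391]
contact_force: [0.1, -0.1, -0.7]
grip_width: 14.9
grasp_force: 59.7
tool shift mm [1.2 0.4 9.6] twist 0.04 tcp [561.9 245.9 309.6] [-3.1403e+00  8.0000e-04  1.3908e+00] F [ 0.1 -0.1 -0.7] w 14.9 59.7 t 6.5
tool shift mm [ 1.2 -0.1 10.5] twist 0.01 tcp [562.4 245.8 310.5] [ 3.1413e+00 -1.0000e-04  1.3904e+00] F [ 0.2  0.3 -0.8] w 15.1 59.7 t 6.55
tool shift mm [ 1.2 -0.4 11. ] twist -0.01 tcp [562.7 245.8 311. ] [ 3.1403e+00 -6.0000e-04  1.3901e+00] F [ 0.7 -1.  -0.4] w 15.0 59.7 t 6.6
```

```bash
python3 -m crank '[0.001,0,0.01,0,0,0,0,0,0,0,0,0,0,0,0]' | head -3
python3 - <<'E'
from h import *
go(562.5,247,300,79.65)
w=get_image("wrist");cv2.imwrite('pics/w5.png',w)
a=cv2.resize(w[110:230,210:310],(500,600),interpolation=cv2.INTER_CUBIC)
a=np.clip(a.astype(float)*1.6,0,255).astype(np.uint8)
d=get_image("side");s=get_image("scene")
b=cv2.resize(d[195:270,192:267],(300,300),interpolation=cv2.INTER_CUBIC);c=cv2.resize(s[175:250,255:330],(300,300),interpolation=cv2.INTER_CUBIC)
cv2.imwrite('pics/z5.png',np.hstack([a,np.vstack([b,c])]))
E
```

```text
clock: 6.95
tcp_pos: [562.2, 246.9, 299.6]
tool_rot: [-3.141, 0.0, 1.39]
tool shift mm [ 0.2  0.3 -0.4] twist 0.01 tcp [562.2 246.9 299.6] [-3.1410e+00  3.0000e-04  1.3903e+00] F [-0.2  0.1 -1.8] w 14.9 59.8 t 6.95
```

View pics/z5.png

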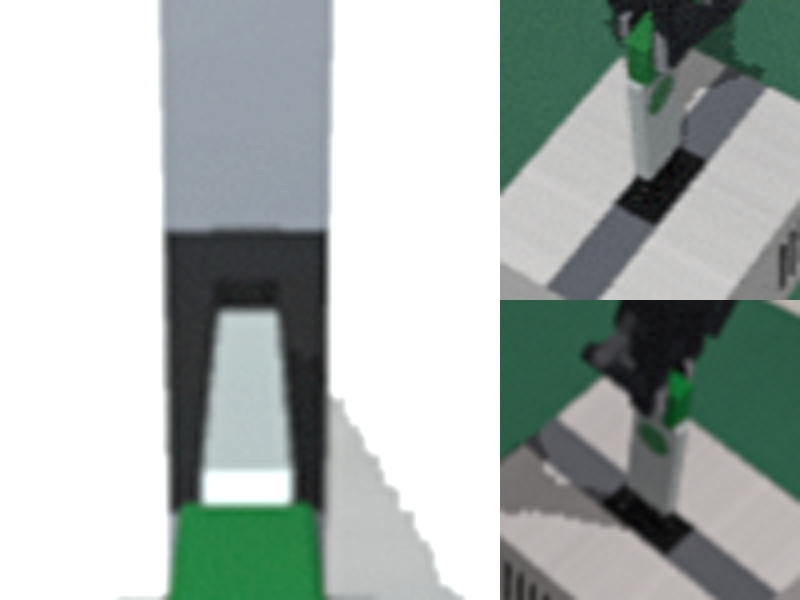

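Both the patch and the foot are centred on the slot, to about half a millimetre in x. Descending.

```bash
python3 -m crank '[0,0,0.006,0,0,0,0,0.006,0,0,0,0,0.006,0,0,0,0,0,0,0]'; python3 -m crank '[0,0,0.004,0,0,0,0,0.004,0,0,0,0,0,0,0]';python3 -m crank '[0,0,0.004,0,0,0,0,0.004,0,0,0,0,0,0,0]'
```

```text
clock: 7.5
tcp_pos: [561.7, 246.9, 280.4]
tool_rot: [-3.139, 0.001, 1.39]
contact_force: [-0.2, 0.2, -0.1]
grip_width: 15.4
grasp_force: 59.8
clock: 7.8
tcp_pos: [562.1, 247.0, 273.2]
tool_rot: [-3.141, 0.0, 1.39]
contact_force: [0.2, -0.2, -0.6]
grip_width: 14.9
grasp_force: 59.8
clock: 8.1
tcp_pos: [562.1, 247.0, 265.2]
tool_rot: [-3.141, 0.001, 1.39]
contact_force: [0.2, -0.3, -1.5]
grip_width: 15.0
grasp_force: 59.8
```

```bash
for i in 1; do python3 -m crank '[0,0,0.003,0,0,0,0,0.003,0,0,0,0,0,0,0]'; done; python3 -m crank '[0,0,0.002,0,0,0,0,0.002,0,0,0,0,0,0,0]'; python3 -m crank '[0,0,0.002,0,0,0,0,0.002,0,0,0,0,0,0,0]'; python3 -m crank '[0,0,0.002,0,0,0,0,0.002,0,0,0,0,0,0,0]'
```

```text
clock: 8.4
tcp_pos: [562.1, 247.0, 259.3]
tool_rot: [-3.141, 0.0, 1.39]
contact_force: [-0.1, 0.4, -1.2]
grip_width: 15.1
grasp_force: 59.8
clock: 8.7
tcp_pos: [562.2, 247.0, 255.6]
tool_rot: [-3.141, 0.0, 1.39]
contact_force: [0.2, 0.0, -0.7]
grip_width: 15.2
grasp_force: 59.8
clock: 9.0
tcp_pos: [562.3, 247.2, 252.1]
tool_rot: [3.141, -0.0, 1.391]
contact_force: [-2.1, -0.7, 3.1]
grip_width: 15.1
grasp_force: 60.3
clock: 9.3
tcp_pos: [562.8, 247.3, 248.6]
tool_rot: [3.14, -0.001, 1.391]
contact_force: [-1.1, 0.9, 4.9]
grip_width: 15.0
grasp_force: 60.6
```

```bash
for i in 1; do python3 -m crank '[0,0,0.002,0,0,0,0,0.002,0,0,0,0,0,0,0]'; done|egrep 'pos|cont'; python3 -m crank '[0,0,0.002,0,0,0,0,0.002,0,0,0,0,0,0,0]'|egrep 'pos|cont'; python3 -m crank '[0,0,0.002,0,0,0,0,0.002,0,0,0,0,0,0,0]'|egrep 'pos|cont'; python3 -m crank '[0,0,0.002,0,0,0,0,0,0,0]'|egrep 'pos|cont'; python3 -m crank '[0,0,0.002,0,0,0,0,0,0,0]'
```

```text
tcp_pos: [563.0, 247.3, 244.8]
contact_force: [-1.8, 0.4, 6.0]
tcp_pos: [562.9, 247.3, 240.5]
contact_force: [-1.3, -0.2, 4.8]
tcp_pos: [562.8, 247.3, 236.3]
contact_force: [0.0, -0.2, 4.1]
tcp_pos: [562.7, 247.2, 234.2]
contact_force: [-0.9, 0.6, 4.1]
clock: 10.6
tcp_pos: [562.8, 247.2, 232.2]
tool_rot: [3.141, -0.001, 1.39]
contact_force: [-1.1, 0.4, 4.2]
grip_width: 14.8
grasp_force: 60.5
```

```bash
cat > ok.py <<'E'
from rig import get_state
s=get_state();f=s["contact_force"][2];print(s["tcp_pos"].round(1),s["contact_force"].round(1),round(s["clock"],2));raise SystemExit(f>8)
E
python3 -m crank '[0,0,0.002,0,0,0,0,0,0,0]'>/dev/null; python3 ok.py && python3 -m crank '[0,0,0.002,0,0,0,0,0,0,0]'>/dev/null && python3 ok.py && python3 -m crank '[0,0,0.002,0,0,0,0,0,0,0]'>/dev/null && python3 ok.py && python3 -m crank '[0,0,0.002,0,0,0,0,0,0,0]'>/dev/null && python3 ok.py && python3 -m crank '[0,0,0.002,0,0,0,0,0,0,0]'>/dev/null && python3 ok.py && python3 -m crank '[0,0,0.002,0,0,0,0,0,0,0]'>/dev/null && python3 ok.py && python3 -m crank '[0,0,0.002,0,0,0,0,0,0,0]'>/dev/null && python3 ok.py && python3 -m crank '[0,0,0.002,0,0,0,0,0,0,0]'>/dev/null && python3 ok.py
```

```text
[562.7 247.2 230.2] [0.8 0.1 3.5] 10.8False
```

```bash
sed -i 's/SystemExit(f>8)/SystemExit(int(f>8))/' ok.py
python3 -m crank '[0,0,0.002,0,0,0,0,0,0,0]'>/dev/null; python3 ok.py && python3 -m crank '[0,0,0.002,0,0,0,0,0,0,0]'>/dev/null && python3 ok.py && python3 -m crank '[0,0,0.002,0,0,0,0,0,0,0]'>/dev/null && python3 ok.py && python3 -m crank '[0,0,0.002,0,0,0,0,0,0,0]'>/dev/null && python3 ok.py && python3 -m crank '[0,0,0.002,0,0,0,0,0,0,0]'>/dev/null && python3 ok.py && python3 -m crank '[0,0,0.002,0,0,0,0,0,0,0]'>/dev/null && python3 ok.py && python3 -m crank '[0,0,0.002,0,0,0,0,0,0,0]'>/dev/null && python3 ok.py && python3 -m crank '[0,0,0.002,0,0,0,0,0,0,0]'>/dev/null && python3 ok.py
```

```text
[562.8 247.3 228.9] [-1.5 -0.6  8.7] 11.0
```

```bash
python3 -m crank '[0,0,0,0,0]'>/dev/null; python3 ok.py;python3 -m crank '[0,0,0.001,0,0,0,0,0,0,0]'>/dev/null; python3 ok.py;  python3 -m crank '[0,0,0.001,0,0,0,0,0,0,0]'>/dev/null; python3 ok.py
```

```text
[562.9 247.3 228.9] [-1.9 -0.3  7.7] 11.1
[562.9 247.3 228.9] [-2.6 -0.7 13.9] 11.3
[563.  247.3 228.8] [-4.9 -0.5 18.8] 11.5
```

```bash
python3 -m crank '[0,0,-0.0015,0,0,0,0,0,0,0]'>/dev/null; python3 ok.py; python3 -m crank '[0,0,0,0,0.5,0,0,0,0,0.6,0,0,0,0,0.6,0,0,0,0,0.6]'
```

```text
[562.9 247.3 228.9] [-0.8 -0.4 10.9] 11.7
clock: 12.1
tcp_pos: [562.2, 247.0, 226.8]
tool_rot: [-3.141, 0.001, 1.39]
contact_force: [-0.2, 0.1, 0.6]
grip_width: 51.5
grasp_force: 0.0
```

```bash
python3 -m crank '[0,0,-0.02,0,0.6,0,0,-0.04,0,0.6,0,0,-0.04,0,0.6,0,0,-0.03,0,0.6,0,0,0,0,0.6]'|head -3; python3 -m crank '[0,0,0,0,0.6]'|tail -3
python3 - <<'E'
from h import *
n=("scene","side","wrist");C={k:cam(k) for k in n};I={k:get_image(k) for k in n}
a=np.hstack([cv2.resize(I["side"][165:265,180:290],(400,364)),cv2.resize(I["wrist"][100:384,60:460],(400,364))]);cv2.imwrite("pics/z6.png",a)
E
```

```text
clock: 12.6
tcp_pos: [564.2, 247.6, 362.4]
tool_rot: [3.134, -0.004, 1.39]
contact_force: [0.1, 0.4, -0.3]
grip_width: 51.3
grasp_force: 0.0
```

View pics/z6.png

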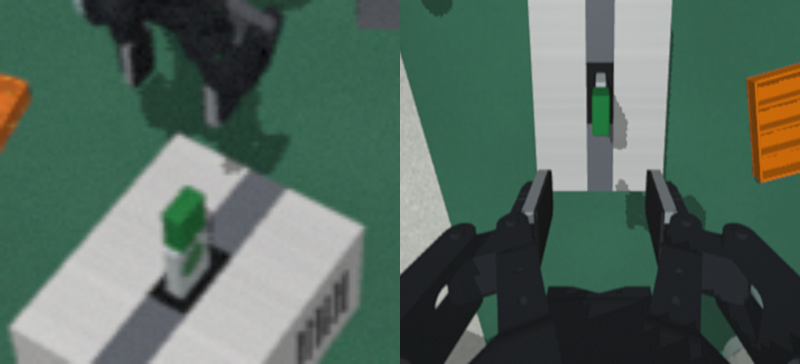

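The slide stands upright in the slot and the gripper is clear of it. The rigid stop showed up at about 47 mm depth, a plausible home, so I'm handing in.

```bash
python3 -c "
from rig import *
print(hand_in())"
```

```text
the job is handed in; nothing more can be done
None
```

I put the green slide upright in the lamp slot and pushed it until it met a rigid stop at about 47 mm depth (peak push about 19 N). I then let go, with no contact on the other objects, and handed in at about 13 s; no verdict came back, and home is judged from that stop because I had no pin reading.

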